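Fold the pen lid down and push the riser drawer shut

TASK

The shallow drawer of the desk-top riser has been left out with the flap lid of its pen compartment standing up. With the fingertips, first fold the lid down flat while the drawer is still out (standing, it would not fit under the riser), then push the drawer fully shut and move clear. Leave the stapler, the mouse, the mug and the pen cup where they are; nothing is to be picked up.

Things in the scene. Friction and masses are not known exactly. Their poses are not given: they have to be found in the camera images.
- riser: White laminate desk-top riser, fixed, 200 deep (x) x 300 wide (y) x 85 high, top board 15 thick. Origin: centre of its underside, on the desk. Its -x side is open and faces roughly the robot; the drawer comes out there along its own -x. Its front edge lies at x = -100 in this frame.
- drawer (a joint): How far the drawer is out (m): 0 = fully shut, stops there; at most 0.17. Pushing the drawer's front along the riser's +x reduces it. It slides with about 3 N of friction and stays where it is left. No handle. Side walls and back up to 50 above the desk, inside width 222.
- drawer_face (a point): Middle of the flat outer face of the drawer's light-wood front panel, 35 above the desk; moves with the drawer. The panel is 260 wide (y), reaches from 4 to 66 above the desk and is 12 thick. Site x axis points into the riser, the way the drawer shuts; z up. When shut, the face stands 12 proud of the riser's front edge.
- flap (a joint): Angle of the grey plastic flap lid (rad): 0 = lying flat, closed; about 1.57 = standing upright; up to 1.95 = leaning out over the drawer front towards the robot. A stiff hinge (0.06 N m of friction): the lid stays at whatever angle it is left. It stops at 0 on its compartment.
- flap_hinge (a point): Middle of the lid's hinge line, which runs across the drawer (along y) 16 behind the drawer face and 58 above the desk. Site x axis points along the lid to its free edge and turns with it.
- flap_edge (a point): Middle of the lid's free edge, 92 from the hinge line. The lid is a plate 150 wide (y), 5 thick, the hinge axis in the middle of its thickness. Lying flat its top is 60.5 above the desk and its free edge points into the riser, clear of it while the drawer is at least 0.10 out.
- stapler: Bystander: grey plastic stapler lying on the desk beside the drawer, 135 x 36, 54 high. Origin: centre of its underside, long side along x.
- mouse: Bystander: black wireless mouse on the desk beside the drawer, 106 x 60, 34 high. Origin: centre of its underside.
- pen_cup: Bystander: stainless steel pen cup standing on the riser's top (85 above the desk), 76 across, 98 high, three pens in it reaching 150 above its foot. Origin: centre of its underside.
- mug: Bystander: blue ceramic mug standing on the riser's top (85 above the desk), 80 across, 92 high, handle on its own +y. Origin: centre of its underside.

How it is judged (in metres and radians):
On the way, in this order (a step that is already met when the one before it is completed fails the run):
1. the lid is folded down flat (within 0.08 rad) with the drawer still at least 80 mm out (value of joint flap below 0.08 rad and value of joint drawer above 0.08 m), for 0.2 s.
2. the drawer is pushed shut (within 6 mm) (value of joint drawer below 0.006 m), for 0.2 s.
At the end, for the whole second after the job is handed in: The lid lies flat (under 0.08 rad), the drawer is shut to within 6 mm and at rest, and the stapler, mouse, pen cup and mug are within 20 mm of where they stood (value of joint flap below 0.08 rad and value of joint drawer below 0.006 m and velocity of joint drawer between -0.01 and 0.01 m/s and distance of each of stapler, mouse, pen_cup, mug from where it was at the start of the episode below 0.02 m); the robot touches nothing.
It fails at once if the drawer is pushed in past 80 mm with the lid still up (over 0.2 rad) (value of joint drawer below 0.08 m and value of joint flap above 0.2 rad).
It fails at once if a bystander is picked up, knocked over or shoved more than 20 mm (distance of any of stapler, mouse, pen_cup, mug from where it was at the start of the episode above 0.02 m or angle between any of stapler, mouse, pen_cup, mug's own z axis and vertical above 0.4 rad).
It also fails if it takes over 48 s, if anything falls off the work surface, if the arm or the gripper's body presses on something with over 40 N, if the wrist force passes 120 N, or if a joint passes its speed limit or range.

ROBOT

A 6-joint arm with a two-finger parallel gripper is mounted at the origin on the work surface. World frame = base frame: x ahead of the robot, y to its left, z up, the work surface at z = 0. Lengths are in mm, angles in degrees, forces in N, time in s.
With the tool pointing down it reaches from about 300 to 850 mm from the base axis. Payload 4.2 kg.
Tool frame: the origin (TCP) lies on the centre line of the jaws, within the pads' length; the fingertips stand 11 mm ahead of it and the grasp point (between the pads) lies 8 mm behind it; z points along the fingers, y is the line along which they close (so a half turn about z gives the same grasp; the last joint's range is limited). The gripper opens to 91 mm and grips with 3 to 60 N. Pads are 32 mm wide; open, the fingers measure 118 mm over their backs; the gripper's body (76 mm by 178 mm) begins 60 mm behind the grasp point.
Start: joints at [-65.947, 18.312, 89.639, -0, 72.044, -1.146], TCP at [244.816, -520.295, 224.976] pointing down, gripper open.
Joint ranges: [-177.97, 177.97], [-48.28, 115.42], [12.27, 149.76], [-77.06, 257.06], [2.81, 150.46], [-146.56, 146.56]. Speed limits (degrees/s): [147.25, 147.25, 180, 180, 180, 180].

INTERFACE

Orientations are given as [roll, pitch, yaw] about the fixed x, y, z axes, in that order (R = Rz(yaw) Ry(pitch) Rx(roll)).
In Python, from workcell import env, grab_frame, camera_model, models gives the robot as it stands.
- The arm moves only by the shell command python3 -m crank 'ROWS' [FORCE]. ROWS is text: rows parted by semicolons, each of 7 numbers parted by spaces: the closure, from -1 (fully open) to 1 (shut), so that 0 is half open, then the shift along the tool's x, y, z in mm, then the turn, a rotation vector about the tool's x, y, z in degrees. A call has 1 to 10 rows; each row shifts and turns the commanded pose from where the row before left it, along the tool's axes as they then stand; what a row does not reach is not made up. A row lasts 1/8 s, in which the tool goes at most 62.5 mm and 10.7 degrees, less where a joint would pass 70% of its speed; a pose out of reach is approached as far as the arm can. A call is refused whole if a number of a shift passes 62.5 or a number of a turn 10.7, either way. A call with a gripper value outside its range is refused whole. The fingers move at their own pace and stop on an object; FORCE is the grip in N (left out, the last holds). Time passes only in rows, so rows that do not move let the fingers close. It gives the time, the measured TCP pose, the force, the opening and the grip force at its end, in the units of the state.
- env.state(): the state, without advancing time (a new reading comes with each control period).
- grab_frame(name): name is "scene" or "top" or "wrist"; returns the picture (384x512x3 uint8, blue, green, red); there is no depth.
- camera_model(name): a dict with "K" (3x3 intrinsics, pixels), "k1" (the pictures are not rectified: a ray, as slopes to the right and down, at radius r is drawn at 1 + k1 r^2 times it, then the intrinsics apply), "R" (3x3) and "t" (3): a world point X has camera coordinates R X + t; the wrist camera has in their place "mount" (4x4, takes a point from camera to tool coordinates, whose origin is the TCP and whose axes are the flange's). Camera axes: x right, y down, z forward; pixel columns grow to the right and rows downward; lengths in mm; the calibration is good to about 2 mm. A picture is of the moment at which its call begins: read the wrist's pose just before it. camera_model takes no time and is no camera call.
- env.job_done(): hands the job in; it is judged then, once.
Trained networks look in the newest picture that a camera, given by its name, has taken for a name from the list of things; names that differ only in an ending like _2 or _b are one class to them, and where a whole thing is asked for, a point or a joint stands for the part that bears it (a point fixed in the world has none). Each returns a list of dicts, best first, with "p" (0 to 1); they miss things now and then, are a little off and sometimes report something else, mostly with a low value. They report only what shows in the picture. A call takes as long as a camera call.
- models.search_frame(name, camera): "point" ([x, y, z] in mm, in world coordinates, good to about 4 mm: the middle of the surface that is visible of it).
The state is a dict: "time_s": time; "qpos": joint angles; "qvel": joint speeds; "effort": joint torques, N m; "ee_pos": TCP position; "ee_rot": TCP orientation; "force": force on the tool from outside, world axes, zero at the start; "torque": the same for the moment, N m; "gripper_width": finger opening in mm; "gripper_force": force on a finger pad.
Only numpy, scipy, OpenCV 4.12 (cv2) and the standard library are available. Lean on these libraries where they do the work, as an engineer would, in place of code of your own. Each camera call takes 0.05 s, during which the arm holds its last target. There are 200 camera calls.

## Working session

There is one attempt and no reset: what is moved stays moved. The work goes in short steps, Python scripts to look and compute and a shell command to move; the robot and the scene stay as the last step left them, time stands still between calls to the robot, and variables do not carry over. Pictures are saved under pics/ and viewed, at most 10 in all, crops included, and the job is handed in when it is done.

```bash
mkdir -p pics; python3 - <<'E'
from workcell import env, grab_frame, camera_model, models
import cv2,numpy as np
for c in ["scene","top"]:
    im=grab_frame(c); cv2.imwrite(f"pics/{c}0.png",im)
    for n in ["riser","drawer_face","flap_edge","stapler","mouse","pen_cup","mug"]:
        print(c,n,[(np.round(d["point"]),round(d["p"],2)) for d in models.search_frame(n,c)][:2])
s=env.state();print(s["time_s"],s["ee_pos"],s["ee_rot"],s["gripper_width"])
E
```

```text
scene riser [(array([729.,  72.,  86.]), 0.82)]
scene drawer_face [(array([519.,  88.,  35.]), 0.73), (array([728., -11., 138.]), 0.53)]
scene flap_edge [(array([524.,  95., 107.]), 0.58)]
scene stapler [(array([572., 295.,  54.]), 0.82)]
scene mouse [(array([ 531., -137.,   32.]), 0.83)]
scene pen_cup [(array([757., 152., 158.]), 0.8)]
scene mug [(array([731., -13., 139.]), 0.78)]
top riser [(array([ 517., -136.,   34.]), 0.71), (array([647.,  73.,  88.]), 0.61)]
top drawer_face [(array([551.,  85.,   9.]), 0.58)]
top flap_edge [(array([520.,  88., 108.]), 0.97)]
top stapler [(array([551., 292.,  51.]), 0.55)]
top mouse [(array([ 517., -138.,   35.]), 0.81)]
top pen_cup [(array([740., 153., 132.]), 0.62)]
top mug [(array([728., -16.,  97.]), 0.92)]
0.8 [ 244.80695253 -520.28085765  224.99771509] [ 1.79993965e+02 -8.39478749e-04  2.51982752e+01] 91.1928058759798
```

View pics/scene0.png

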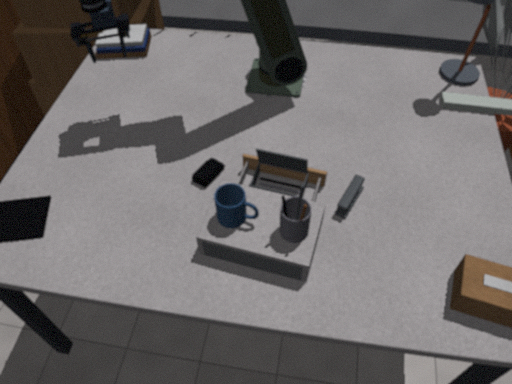

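View pics/top0.png

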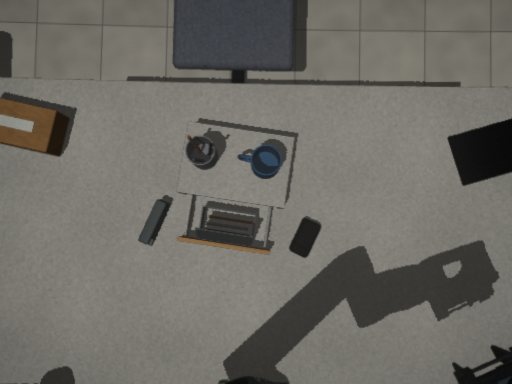

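The scene shows the lid roughly upright (scene px 283,160) behind the wood front, with the mouse and stapler beside it. In the top view the panel runs (179,239)-(270,251), and the riser's front edge runs (179,192)-(285,207).

```bash
cat > h.py <<'E'
import numpy as np,cv2
from workcell import *
def ray(c,u,v):
    m=camera_model(c);K=np.array(m["K"]);k=m["k1"]
    d=np.array([(u-K[0,2])/K[0,0],(v-K[1,2])/K[1,1]]);s=d.copy()
    for _ in range(20): s=d/(1+k*(s@s))
    R=np.array(m["R"]);t=np.array(m["t"]).ravel()
    return -R.T@t,R.T@np.r_[s,1]
def onz(c,u,v,z):
    o,d=ray(c,u,v);return o+d*(z-o[2])/d[2]
def proj(c,X):
    m=camera_model(c);p=np.array(m["R"])@np.array(X)+np.array(m["t"]).ravel();s=p[:2]/p[2]
    s=s*(1+m["k1"]*(s@s));K=np.array(m["K"]);return np.array([K[0,0]*s[0]+K[0,2],K[1,1]*s[1]+K[1,2]])
E
python3 - <<'E'
from h import *
for p in [(179,239,66),(270,251,66),(179,192,85),(285,207,85),(297,133,85),(198,122,85)]: print(p,onz("top",*p).round(0))
im=cv2.imread("pics/top0.png")[110:265,165:325];a=cv2.resize(im,None,fx=3.6,fy=3.6,interpolation=cv2.INTER_CUBIC)
cv2.imwrite("pics/t1.png",cv2.convertScaleAbs(a,alpha=1.7))
im=cv2.imread("pics/scene0.png")[140:225,225:345];a=cv2.resize(im,None,fx=6,fy=6,interpolation=cv2.INTER_CUBIC)
cv2.imwrite("pics/s1.png",cv2.convertScaleAbs(a,alpha=1.7))
E
```

```text
(179, 239, 66) [506. 216.  66.]
(270, 251, 66) [478. -38.  66.]
(179, 192, 85) [636. 216.  85.]
(285, 207, 85) [600. -77.  85.]
(297, 133, 85) [ 807. -107.   85.]
(198, 122, 85) [832. 169.  85.]
```

View pics/t1.png

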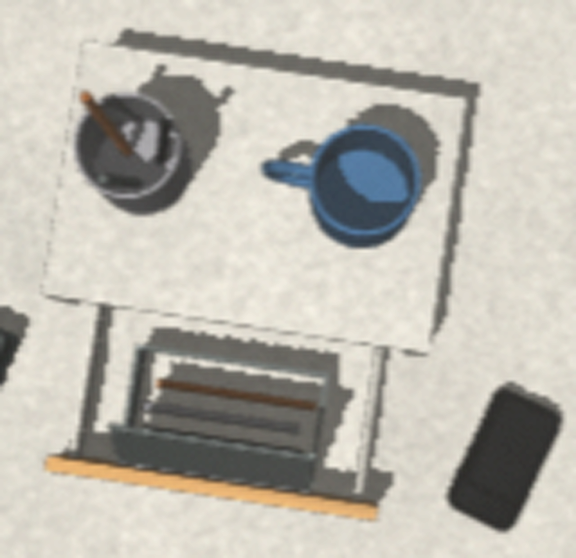

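View pics/s1.png

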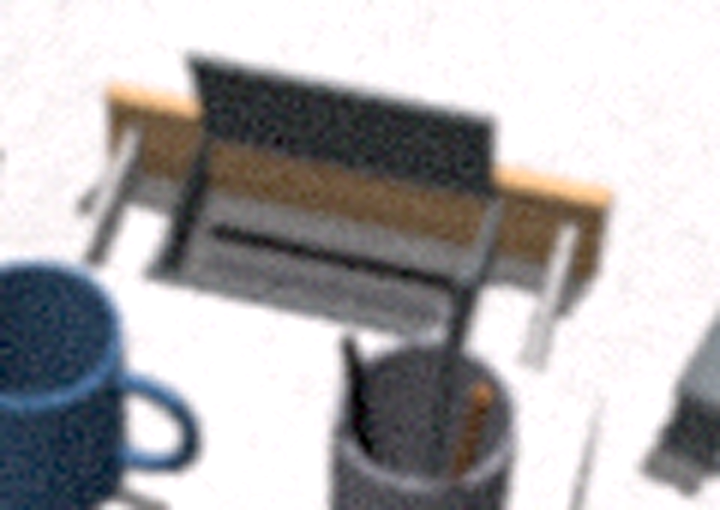

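The panel's outer edge is at top px (177.5,240)-(269.7,253.9). The free lid edge is at scene px (256.7,149.2)-(307.5,160) and, in the top crop, on one of the two edges of the dark quad.

```bash
python3 - <<'E'
from h import *
from scipy.optimize import least_squares
f=lambda u,v:(165+u/3.6,110+v/3.6)
P=[onz("top",*f(*p),66) for p in [(45,470),(377,519)]]
Rr=[onz("top",*f(*p),85) for p in [(43,296),(428,353),(470,97),(85,40)]]
print(np.round(P),np.round(Rr))
yaw=lambda a,b:np.degrees(np.arctan2(-(a-b)[0],(a-b)[1]))
y=[yaw(*P),yaw(Rr[0],Rr[1]),yaw(Rr[3],Rr[2])];print("yaw",y)
c=np.mean(Rr,0);pm=np.mean(P,0);Y=np.radians(np.mean(y[:2]));
ux=np.array([np.cos(Y),np.sin(Y),0]);uy=np.array([-ux[1],ux[0],0])
print("c",c,"face",pm,"rel",(pm-c)@ux,(pm-c)@uy,"drawer",-112-(pm-c)@ux)
# riser front edge
fr=(Rr[0]+Rr[1])/2;print("front to face",(fr-pm)@ux, (fr-pm)@uy)
h=pm+16*ux;h[2]=58
print("camcentres",ray("top",0,0)[0],ray("scene",0,0)[0])
for a in [60,70,80,90,100,110]:
    A=np.radians(a);e=h+92*(np.cos(A)*ux+np.sin(A)*np.array([0,0,1]))
    q=[proj(cc,e+s*75*uy) for cc in("top","scene") for s in(1,-1)]
    print(a,((q[0]-[165,110])*3.6).round(),((q[1]-[165,110])*3.6).round(),((q[2]-[225,140])*6).round(),((q[3]-[225,140])*6).round())
E
```

```text
[[502. 220.  66.]
 [469. -37.  66.]] [[ 635.  222.   85.]
 [ 597.  -74.   85.]
 [ 796. -103.   85.]
 [ 834.  195.   85.]]
yaw [np.float64(-7.2471581821321935), np.float64(-7.309344988312816), np.float64(-7.366816544060107)]
c [715.55489349  60.17766382  85.        ] face [485.50916442  91.08631505  66.        ] rel -232.10791732108123 1.5155528180978202 drawer 120.10791732108123
front to face 131.89518595471654 -0.25379907022684023
camcentres [ 561.49365084    4.55616633 1229.94514224] [1374.53897842  172.40407854 1047.26823751]
60 [114. 401.] [318. 431.] [480. 154.] [168.  88.]
70 [110. 421.] [315. 451.] [488. 122.] [177.  57.]
80 [106. 442.] [312. 473.] [496.  92.] [186.  28.]
90 [102. 464.] [309. 495.] [504.  66.] [196.   3.]
100 [ 99. 486.] [306. 517.] [511.  44.] [205. -18.]
110 [ 96. 508.] [303. 538.] [517.  28.] [214. -34.]
```

The riser yaw is -7.3° and the drawer is about 120 mm out with the lid at about 70°. I'll turn the tool square to the riser, shut the fingers and move in front of the lid.

```bash
python3 -m crank '1 0 0 0 0 0 10.7; 1 0 0 0 0 0 10.7;1 0 0 0 0 0 10.7;1 0 0 0 0 0 0.4;1 13 -50 0 0 0 0;1 13 -50 0 0 0 0;1 13 -50 0 0 0 0;1 13 -50 0 0 0 0;1 13 -50 0 0 0 0;1 13 -50 0 0 0 0' 10 
python3 -m crank '1 10 -50 0 0 0 0;1 10 -50 0 0 0 0;1 10 -50 0 0 0 0;1 10 -50 0 0 0 0;1 10 -50 0 0 0 0;1 3 -50 0 0 0 0;1 0 -37 0 0 0 0;1 0 0 0 0 0 0;1 0 0 0 0 0 0'
cat > q.py <<'E'
from h import *
F=np.array([485.5,91.1]);Y=np.radians(-7.3);ux=np.array([np.cos(Y),np.sin(Y)]);uy=np.array([-ux[1],ux[0]])
s=env.state();p=np.array(s["ee_pos"]);d=p[:2]-F
print("t",s["time_s"],"face-frame TCP x,y,z",round(d@ux,1),round(d@uy,1),round(p[2],1),"corner x",round(d@ux+16,1),"tip z",round(p[2]-11,1),"rot",np.round(s["ee_rot"],1),"F",np.round(s["force"],1),"w",s["gripper_width"])
E
python3 q.py
```

```text
time_s: 2.05
ee_pos: [360.8, -231.1, 225.2]
ee_rot: [180.0, -0.1, -7.1]
force: [0.6, -0.8, 0.8]
gripper_width: 0.4
gripper_force: 0.0
time_s: 3.18
ee_pos: [455.5, 94.5, 224.9]
ee_rot: [180.0, 0.0, -7.2]
force: [-0.7, -0.2, -0.1]
gripper_width: 0.8
gripper_force: 0.0
t 3.175 face-frame TCP x,y,z -30.2 -0.4 224.9 corner x -14.2 tip z 213.9 rot [180.    0.   -7.2] F [-0.7 -0.2 -0.1] w 0.8495035083220346
```

```bash
python3 -m crank '1 0 0 30 0 0 0;1 0 0 30 0 0 0;1 0 0 25 0 0 0;1 10 0 0 0 0 0;1 10 0 0 0 0 0;1 8 0 0 0 0 0;1 0 0 0 0 0 0'; python3 q.py
python3 -m crank '1 8 0 0 0 0 0;1 8 0 1 0 0 0;1 8 0 2 0 0 0;1 8 0 4 0 0 0;1 8 0 5 0 0 0;1 8 0 8 0 0 0;1 7 0 8 0 0 0;1 6 0 9 0 0 0;1 0 0 0 0 0 0'; python3 q.py; python3 - <<'E'
from h import *
im=grab_frame("scene")[130:230,215:355];im=cv2.resize(im,None,fx=5,fy=5,interpolation=cv2.INTER_CUBIC)
cv2.imwrite("pics/s2.png",cv2.convertScaleAbs(im,alpha=1.7))
E
```

```text
time_s: 4.05
ee_pos: [484.8, 91.2, 140.7]
ee_rot: [-180.0, -0.1, -7.3]
force: [0.1, -1.0, 0.2]
gripper_width: 0.5
gripper_force: 0.0
t 4.05 face-frame TCP x,y,z -0.8 0.0 140.7 corner x 15.2 tip z 129.7 rot [-1.8e+02 -1.0e-01 -7.3e+00] F [ 0.1 -1.   0.2] w 0.465706639749117
time_s: 5.18
ee_pos: [543.7, 83.4, 101.8]
ee_rot: [180.0, 0.1, -7.3]
force: [-0.7, 0.3, -1.0]
gripper_width: 0.4
gripper_force: 0.0
t 5.175 face-frame TCP x,y,z 58.7 -0.3 101.8 corner x 74.7 tip z 90.8 rot [ 1.8e+02  1.0e-01 -7.3e+00] F [-0.7  0.3 -1. ] w 0.3573190866830703
```

View pics/s2.png

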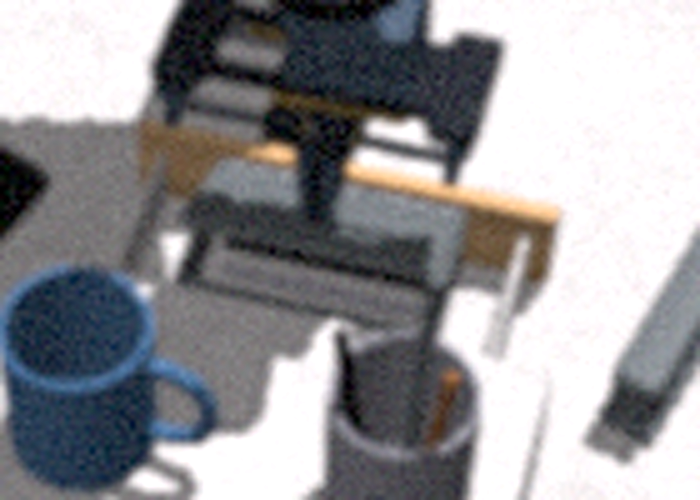

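The lid is partway down at about 25–30°, with the fingertip on it (crop px 320,215), and the drawer is still out. I'll continue the arc downward.

```bash
python3 -m crank '1 6 0 8 0 0 0;1 5 0 8 0 0 0;1 2 0 6 0 0 0;1 1 0 4 0 0 0;1 0 0 2 0 0 0;1 0 0 0 0 0 0;1 0 0 0 0 0 0'; python3 q.py
```

```text
time_s: 6.1
ee_pos: [558.0, 81.8, 75.1]
ee_rot: [-180.0, -0.0, -7.3]
force: [-0.0, -1.0, -0.0]
gripper_width: 0.6
gripper_force: 0.0
t 6.1 face-frame TCP x,y,z 73.0 0.0 75.1 corner x 89.0 tip z 64.1 rot [-180.    -0.    -7.3] F [-0. -1. -0.] w 0.6224738070427294
```

```bash
python3 -m crank '1 0 0 2 0 0 0;1 0 0 1 0 0 0;1 0 0 1 0 0 0;1 0 0 0 0 0 0'; python3 -m crank '1 0 0 1 0 0 0;1 0 0 0 0 0 0;1 0 0 0 0 0 0'; python3 q.py
```

```text
time_s: 6.6
ee_pos: [558.1, 81.8, 71.7]
ee_rot: [-180.0, -0.0, -7.3]
force: [-1.1, -0.2, 5.1]
gripper_width: 0.4
gripper_force: 2.6
time_s: 6.98
ee_pos: [558.1, 81.8, 71.7]
ee_rot: [-180.0, -0.1, -7.3]
force: [-2.7, -0.3, 9.8]
gripper_width: 0.4
gripper_force: 5.3
t 6.975 face-frame TCP x,y,z 73.2 0.0 71.7 corner x 89.2 tip z 60.7 rot [-1.8e+02 -1.0e-01 -7.3e+00] F [-2.7 -0.3  9.8] w 0.402860506800774
```

The tip is stopped at z 60.7 with 10 N, so the lid is flat. I'll lift, back off and check.

```bash
python3 -m crank '1 0 0 -12 0 0 0;1 0 0 -20 0 0 0;1 -30 0 -10 0 0 0;1 -30 0 0 0 0 0;1 -30 0 0 0 0 0;1 -30 0 0 0 0 0;1 0 0 0 0 0 0;1 0 0 0 0 0 0'; python3 q.py; python3 - <<'E'
from h import *
im=grab_frame("scene")[130:230,215:355];im=cv2.resize(im,None,fx=5,fy=5,interpolation=cv2.INTER_CUBIC)
cv2.imwrite("pics/s3.png",cv2.convertScaleAbs(im,alpha=1.7))
E
```

```text
time_s: 7.98
ee_pos: [440.1, 97.2, 112.4]
ee_rot: [-180.0, -0.1, -7.3]
force: [0.5, -0.3, 0.0]
gripper_width: 0.3
gripper_force: 0.0
t 7.975 face-frame TCP x,y,z -45.8 0.3 112.4 corner x -29.8 tip z 101.4 rot [-1.8e+02 -1.0e-01 -7.3e+00] F [ 0.5 -0.3  0. ] w 0.26931063114510084
```

View pics/s3.png

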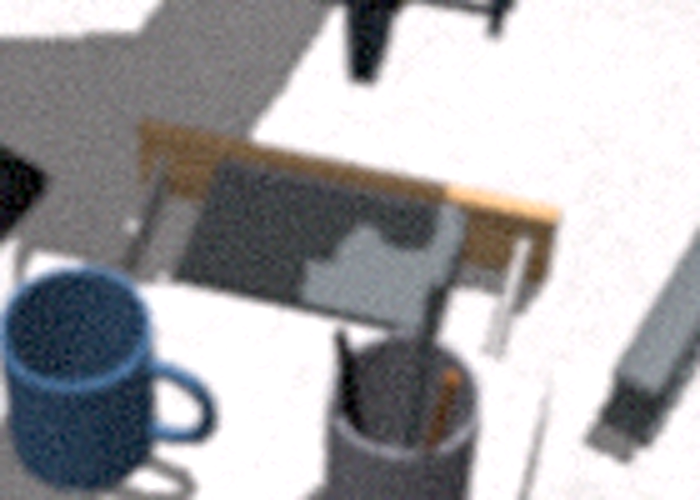

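The lid lies flat (crop px 215–430, 165–320) and the drawer is unmoved. Next I'll lower in front of the panel and push.

```bash
python3 -m crank '1 0 0 25 0 0 0;1 0 0 25 0 0 0;1 0 0 23 0 0 0;1 10 0 0 0 0 0;1 10 0 0 0 0 0;1 5 0 0 0 0 0;1 4 0 0 0 0 0;1 4 0 0 0 0 0;1 4 0 0 0 0 0'; python3 q.py
python3 -m crank '1 8 0 0 0 0 0;1 10 0 0 0 0 0;1 10 0 0 0 0 0;1 10 0 0 0 0 0;1 10 0 0 0 0 0;1 10 0 0 0 0 0;1 10 0 0 0 0 0;1 8 0 0 0 0 0;1 8 0 0 0 0 0;1 0 0 0 0 0 0'; python3 q.py
```

```text
time_s: 9.15
ee_pos: [474.8, 92.2, 39.0]
ee_rot: [180.0, 0.1, -7.3]
force: [-4.0, -0.1, 1.5]
gripper_width: 0.5
gripper_force: 1.6
t 9.15 face-frame TCP x,y,z -10.8 -0.2 39.0 corner x 5.2 tip z 28.0 rot [ 1.8e+02  1.0e-01 -7.3e+00] F [-4.  -0.1  1.5] w 0.4742360684344424
time_s: 10.4
ee_pos: [560.9, 82.0, 39.2]
ee_rot: [-179.9, -0.2, -7.3]
force: [0.1, -0.2, -0.4]
gripper_width: 0.8
gripper_force: 0.0
t 10.4 face-frame TCP x,y,z 75.9 0.5 39.2 corner x 91.9 tip z 28.2 rot [-179.9   -0.2   -7.3] F [ 0.1 -0.2 -0.4] w 0.7978831098266523
```

```bash
python3 -m crank '1 6 0 0 0 0 0;1 5 0 0 0 0 0;1 4 0 0 0 0 0;1 3 0 0 0 0 0;1 2 0 0 0 0 0;1 2 0 0 0 0 0;1 0 0 0 0 0 0'; python3 q.py;  python3 -m crank '1 2 0 0 0 0 0;1 1 0 0 0 0 0;1 1 0 0 0 0 0;1 0 0 0 0 0 0'; python3 q.py
```

```text
time_s: 11.28
ee_pos: [581.0, 78.8, 38.9]
ee_rot: [180.0, -0.0, -7.3]
force: [-1.4, 2.0, 0.5]
gripper_width: 0.1
gripper_force: 0.9
t 11.275 face-frame TCP x,y,z 96.3 -0.0 38.9 corner x 112.3 tip z 27.9 rot [180.   -0.   -7.3] F [-1.4  2.   0.5] w 0.1105516870152495
time_s: 11.78
ee_pos: [584.8, 78.3, 38.9]
ee_rot: [180.0, -0.0, -7.3]
force: [-2.6, 2.0, -0.4]
gripper_width: 0.1
gripper_force: 1.2
t 11.775 face-frame TCP x,y,z 100.1 -0.1 38.9 corner x 116.1 tip z 27.9 rot [180.   -0.   -7.3] F [-2.6  2.  -0.4] w 0.06606612937774846
```

```bash
python3 -m crank '1 1 0 0 0 0 0;1 1 0 0 0 0 0;1 1 0 0 0 0 0;1 1 0 0 0 0 0;1 0 0 0 0 0 0'; python3 q.py;  python3 -m crank '1 1 0 0 0 0 0;1 1 0 0 0 0 0;1 1 0 0 0 0 0;1 0 0 0 0 0 0'; python3 q.py
```

```text
time_s: 12.4
ee_pos: [588.7, 77.8, 38.9]
ee_rot: [180.0, -0.0, -7.3]
force: [-2.2, 0.7, 0.2]
gripper_width: 0.5
gripper_force: 1.3
t 12.4 face-frame TCP x,y,z 104.1 -0.1 38.9 corner x 120.1 tip z 27.9 rot [180.   -0.   -7.3] F [-2.2  0.7  0.2] w 0.5091244740107658
time_s: 12.9
ee_pos: [588.7, 77.7, 38.9]
ee_rot: [180.0, 0.4, -7.3]
force: [-10.0, 2.1, 5.0]
gripper_width: 0.4
gripper_force: 5.0
t 12.9 face-frame TCP x,y,z 104.0 -0.1 38.9 corner x 120.0 tip z 27.9 rot [180.    0.4  -7.3] F [-10.    2.1   5. ] w 0.4366570484339884
```

The panel hit its hard stop exactly where the shut position was predicted. I'll hold, back away and check.

```bash
python3 -m crank '1 1 0 0 0 0 0;1 0 0 0 0 0 0;1 0 0 0 0 0 0;1 -8 0 0 0 0 0;1 -20 0 0 0 0 0;1 -30 0 0 0 0 0;1 -30 0 -20 0 0 0;1 -20 0 -40 0 0 0;1 0 0 -40 0 0 0;1 0 0 0 0 0 0'; python3 q.py; python3 - <<'E'
from h import *
im=grab_frame("scene")[130:280,185:355];im=cv2.resize(im,None,fx=4,fy=4,interpolation=cv2.INTER_CUBIC)
cv2.imwrite("pics/s4.png",cv2.convertScaleAbs(im,alpha=1.7))
E
```

```text
time_s: 14.15
ee_pos: [489.0, 91.3, 142.6]
ee_rot: [-179.9, -0.6, -7.3]
force: [0.3, 0.6, 1.2]
gripper_width: 0.2
gripper_force: 0.0
t 14.15 face-frame TCP x,y,z 3.4 0.7 142.6 corner x 19.4 tip z 131.6 rot [-179.9   -0.6   -7.3] F [0.3 0.6 1.2] w 0.17911170194276627
```

View pics/s4.png

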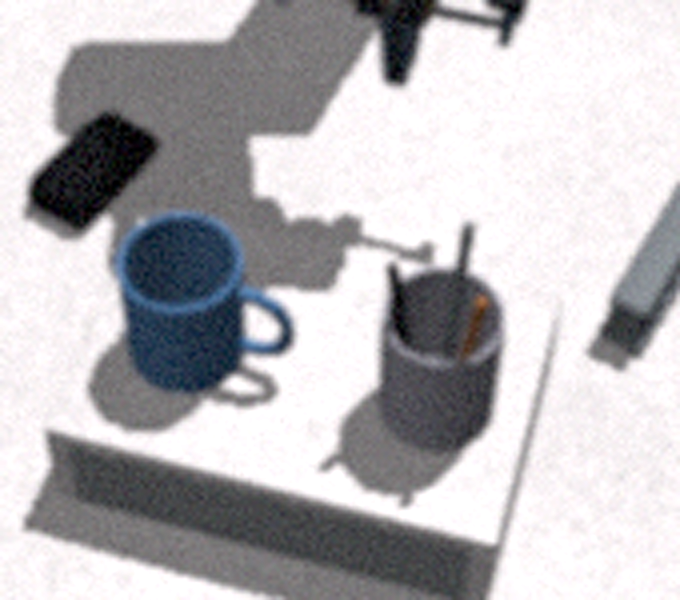

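The drawer is shut (its front hides under the riser edge at crop px ~130–560, 220–300). The mug, cup, mouse and stapler are unmoved, and the gripper is clear.

```bash
python3 -c "
from workcell import env
print(env.job_done())"
```

```text
the job is handed in; nothing more can be done
None
```

I folded the lid flat with the drawer still about 120 mm out, then pushed the drawer to its stop, moved the gripper clear and handed the job in at about 14 s. The mug, pen cup, mouse and stapler looked unmoved in the last picture; the hand-in gave no verdict.

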